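# Load the bead-jar carousel, turn the blue jar to the sorting tray and hold the knob

## Robot

A 6-joint arm with a two-finger parallel gripper is mounted at the origin on a cart in front of the work surface, level with it; the furniture and walls round the work are solid. World frame = base frame: x ahead of the robot, y to its left, z up, the work surface at z = 0. Lengths are in m, angles in degrees, forces in N, time in s.
With the tool pointing down it reaches from about 0.4 to 0.825 m from the base axis. Payload 7 kg.
Tool frame: the origin (TCP) lies at the very end of the fingers, on their centre line; the grasp point (between the pads) lies 19 mm behind it (ctrl.grip_point_offset is the distance from the TCP to the grasp point, in m); x points along the fingers, z is the direction in which the jaws open and shut, and the axes are right-handed (so a half turn about x gives the same grasp; the last joint's range is limited). The gripper opens to 88 mm and grips with 3 to 60 N. Pads are 19 mm wide; open, the fingers measure 130 mm over their backs; the gripper's body (78 mm by 193 mm) begins 47 mm behind the grasp point.
Start: joints at [86.866, 20.546, 0.682, 0, -70.136, -16.507], TCP at [0.227, 0.636, 0.227] pointing down, gripper open.
Joint ranges: [-176.03, 176.03], [-82.01, 121.73], [-58.28, 71.71], [-173.87, 95.51], [-174.79, -0.11], [-173.66, 173.66]. Speed limits (degrees/s): [136.94, 136.94, 172.46, 180, 180, 180].

## Interface

Orientations are given as [roll, pitch, yaw] about the fixed x, y, z axes, in that order (R = Rz(yaw) Ry(pitch) Rx(roll)).
In Python, from plant import get_obs, snapshot, calibration, close_job, ctrl gives the robot as it stands.
- The arm moves only by the tool move_arm, never from a script. Its argument "commands" is a list that holds one entry, the list of rows, each a list of 4 numbers: the shift along the tool's x, y, z in cm, then the turn about the tool's x in rad. In form: [[[dx, dy, dz, spin], ...]]. A call has 1 to 8 rows; each row shifts and turns the commanded pose from where the row before left it, along the tool's axes as they then stand; what a row does not reach is not made up. A row lasts 1/10 s, in which the tool goes at most 50 mm and 8.59 degrees, less where a joint would pass 70% of its speed; a pose out of reach is approached as far as the arm can. A call with a gripper value outside its range is refused whole. "jaw" is the finger opening in cm, from 0 to 8.76, set as the call begins (left out, the last holds). The fingers move at their own pace and stop on an object; the grip force is fixed at half the most. Time passes only in rows, so rows that do not move let the fingers close. It gives the time, the measured TCP pose, the force and the opening at its end, in the units of the state.
- get_obs(): the state, without advancing time (a new reading comes with each control period).
- snapshot(name): name is "scene" or "top"; returns (picture, depth): 480x640x3 uint8, red, green, blue; 480x640 float32, m along the optical axis (not along the pixel's ray), 0 where there is no reading.
- calibration(name): a dict with "mtx" (3x3 intrinsics, pixels), "k1" (the pictures are not rectified: a ray, as slopes to the right and down, at radius r is drawn at 1 + k1 r^2 times it, then the intrinsics apply), "T" (4x4, takes a point from camera to world coordinates). Camera axes: x right, y up, looking along -z (the intrinsics and any distortion apply to the point x, -y, -z); pixel columns grow to the right and rows downward; lengths in m; the calibration is good to about 2 mm. A picture is of the moment at which its call begins. calibration takes no time and is no camera call.
- close_job(): hands the job in, once; it reports no verdict.
The state is a dict: "clock": time; "joint_pos": joint angles; "qvel": joint speeds; "tau": joint torques, N m; "tool_pos": TCP position; "orientation": TCP orientation; "force": force on the tool from outside, world axes, zero at the start; "moment": the same for the moment, N m; "opening": finger opening in m.
Only numpy, scipy, OpenCV 4.12 (cv2) and the standard library are available. Lean on these libraries where they do the work, as an engineer would, in place of code of your own. Each camera call takes 0.05 s, during which the arm holds its last target. There are 200 camera calls.

## Task

Stand the amber bead jar and the mixed-colour bead jar, one at a time and without letting them drop, in the two empty cups of the turning jar rack. Then turn the rack by its black centre knob until the blue bead jar squarely faces the white sorting tray, and finish while still gripping the knob, holding the rack still, because the blue jar's screw lid is to be opened next. All four containers must end upright and fully down in their cups, the blue jar and the white bottle in the cups they started in, and the things lying on the bench stay where they are.

Things in the scene. Friction and masses are not known exactly. Their poses are not given: they have to be found in the camera images.
- bead_jar_amber: Bead jar with amber beads and a gold-brown lid, standing on the bench at the start: upright cylinder 57 mm in diameter, 76 mm high. Origin: centre of its underside; z up. It is round, its yaw means nothing. Loose, about 0.12 kg. 
- bead_jar_mix: Bead jar with mixed coloured beads and a white lid, standing on the bench at the start: upright cylinder 54 mm in diameter, 82 mm high. Origin: centre of its underside; z up. It is round, its yaw means nothing. Loose, about 0.12 kg. 
- bead_jar_blue: Bead jar with blue beads and a black lid, 61 mm in diameter, 68 mm high; it stands in one of the rack's side cups from the start and rides round with the platter. Origin: centre of its underside; z up. It is round, its yaw means nothing. Loose, about 0.12 kg. 
- flux_bottle: White bottle with a blue cap, about 48 mm in diameter, 84 mm high; it stands loosely (8 mm play) in the cup across from the blue jar and stays there. Origin: centre of its underside; z up. It is round, its yaw means nothing. Loose, about 0.08 kg. 
- rack_base: Foot of the jar rack, fixed to the bench. Origin: on the turning axis at bench level; z up. Its -x axis points from the turning axis to the middle of the white sorting tray (124 x 74 mm, 21 mm high, middle 163 mm from the axis): a jar that squarely faces the tray lies on this -x axis, 78 mm from the turning axis. Place and yaw vary.
- rack_platter: Round wooden platter, 242 mm across, top 32 mm above the bench; turns either way without stops about its z axis on a light bearing (0.05 N m). Origin: on the axis, at its underside. Carries 4 ring cups, 90 degrees apart, on a circle of 78 mm radius: 64 mm wide inside, 70 outside, rim 14 mm above the platter (3.5 to 5 mm play round a jar), and a 16 mm post with the knob.
- cup0 (a point): Centre of the floor of an empty cup, on the platter's -x side, 32 mm above the bench. A jar that stands in it has its origin here.
- cup1 (a point): Centre of the floor of the cup on the platter's -y side; holds the blue jar or the white bottle.
- cup2 (a point): Centre of the floor of the other empty cup, on the platter's +x side.
- cup3 (a point): Centre of the floor of the cup on the platter's +y side; holds the white bottle or the blue jar.
- knob_grip (a point): Middle of the round black knob on top of the rack's centre post, on the turning axis: 42 mm in diameter, 24 mm high, from 122 to 146 mm above the bench (this point at 134), so above all jars in their cups (tops at most 116). Fixed to the platter: gripped from above at any yaw and turned, it turns the platter by the same angle.
- beeswax: Yellow-brown block of wax, 34 x 48 x 22 mm. Lies loose on the bench as a bystander; leave it where it is. Origin: centre of its underside.
- bead_tube_yellow: Yellow tube of beads with a white cap, 78 x 32 x 17 mm. Lies loose on the bench as a bystander; leave it where it is. Origin: centre of its underside.
- chain_pliers: Small pliers with red handles, 122 x 59 x 12 mm. Lies loose on the bench as a bystander; leave it where it is. Origin: about its middle, at its underside.
There are look-alikes about, which are no part of the job. Leave any green, pink or red look-alike of the bead_jar_amber alone.

How it is judged:
By the outcome, as a careful person would: the job done as asked, in the order asked, and still so for the second after the job is handed in, while the arm keeps its last pose, push and grip.
It also fails if it takes over 67 s, if anything falls off the work surface, if the arm or the gripper's body presses on something with over 40 N, if the wrist force passes 120 N, or if a joint passes its speed limit or range.

## Working session

There is one attempt and no reset: what is moved stays moved. The work goes in short steps, Python scripts to look and compute and a tool call to move; the robot and the scene stay as the last step left them, time stands still between calls to the robot, and variables do not carry over. Pictures are saved under pics/ and viewed, about 8 in all and at most 12, crops included, and the job is handed in when it is done.

Besides the shell and the picture viewer there is one more tool, called after ">>>" as name([rows], argument=value, ...), one row to a line, values as JSON. move_arm: Moves the arm, as the interface text tells. Its arguments: {"type":"object","properties":{"commands":{"type":"array"},"jaw":{"type":"number"}},"required":["commands"]}

```bash
ls; mkdir -p pics; cat > h.py <<'E'
import numpy as np, cv2
from plant import get_obs, snapshot, calibration, close_job, ctrl
def snap(n,name=None):
    p,d=snapshot(n); c=calibration(n)
    if name: cv2.imwrite(f'pics/{name}.png',p[:,:,::-1])
    return p,d,c
def ray(c,u,v):
    K=c['mtx']; dist=np.array([c['k1'],0,0,0.])
    q=cv2.undistortPoints(np.array([[[u,v]]],float),K,dist)[0,0]
    T=c['T']; d=T[:3,:3]@np.array([q[0],-q[1],-1.]); return T[:3,3],d
def onz(c,u,v,z):
    o,d=ray(c,u,v); return o+d*(z-o[2])/d[2]
def cloud(d,c):
    K=c['mtx']; v,u=np.mgrid[:480,:640]
    q=cv2.undistortPoints(np.stack([u,v],-1).reshape(-1,1,2).astype(float),K,np.array([c['k1'],0,0,0.])).reshape(480,640,2)
    P=np.stack([q[...,0]*d,-q[...,1]*d,-d],-1)
    W=P@c['T'][:3,:3].T+c['T'][:3,3]; W[d==0]=np.nan; return W
E
python3 - <<'E'
from h import *
for n in ('scene','top'):
    p,d,c=snap(n,n+'0'); print(n,c['mtx'].round(1).tolist(),c['k1'],c['T'].round(3).tolist(),(d>0).mean())
    np.savez(f'{n}0.npz',p=p,d=d)
print(get_obs(),ctrl.grip_point_offset)
E
```

```text
pics
scene [[490.1, 0.0, 321.4], [0.0, 490.1, 235.9], [0.0, 0.0, 1.0]] -0.08736879362433916 [[-0.651, 0.59, -0.477, 0.068], [-0.759, -0.501, 0.416, 0.423], [0.006, 0.633, 0.774, 0.907], [0.0, 0.0, 0.0, 1.0]] 0.996259765625
top [[469.4, 0.0, 325.3], [0.0, 469.4, 246.0], [0.0, 0.0, 1.0]] -0.07559054418075598 [[0.022, 0.997, -0.081, 0.481], [-1.0, 0.022, 0.002, 0.009], [0.004, 0.08, 0.997, 1.059], [0.0, 0.0, 0.0, 1.0]] 0.99630859375
{'clock': 0.1, 'joint_pos': array([ 8.68639879e+01,  2.05878403e+01,  6.41056337e-01, -1.89427254e-02,
       -7.01365308e+01, -1.65067380e+01]), 'qvel': array([ 0.09643325, -0.08913289,  0.09057685,  0.03550265, -0.00052011,
       -0.11859154]), 'tau': array([-1.64471745e-03, -5.84161484e+01,  2.93753994e+01,  7.01564893e+00,
        1.01642171e-02, -4.62077446e-05]), 'tool_pos': array([0.22677762, 0.63531086, 0.22572229]), 'orientation': array([   4.44289468,   89.91480273, -105.20630471]), 'force': array([ 0.28513564, -0.27239348,  0.10360195]), 'moment': array([ 0.02557456, -0.0152022 , -0.00603421]), 'opening': 0.08787629377649755} 0.0188
```

View pics/scene0.png

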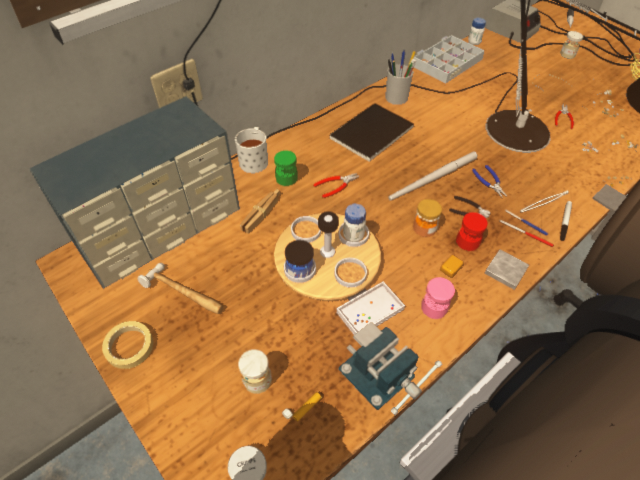

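View pics/top0.png

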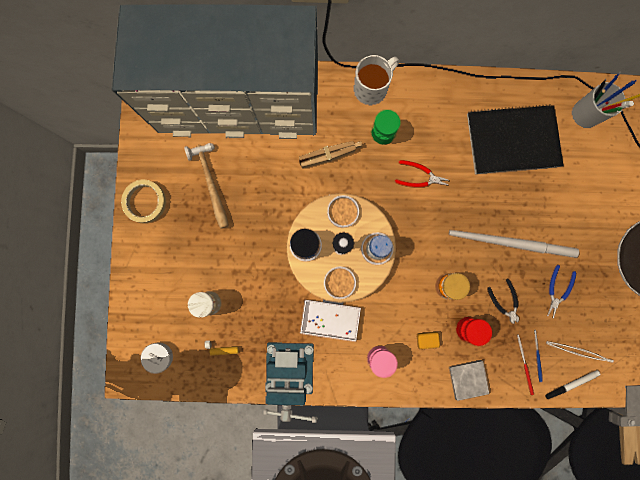

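The top view shows the rack knob at (343,243). The blue jar (305,244) and white bottle (380,246) are in its side cups, and the empty cups are at (345,211) and (341,283). The tray is at (332,320).

- **Amber candidates:** the gold-lidded jar at (455,286), against red (476,331), pink (383,361) and green (386,126).
- **Mixed candidates:** (202,304), against the white-lidded tin at (155,358).

I'll check these in one enlarged crop and measure them.

```bash
cat > m.py <<'E'
from h import *
def tops(W,uv,r=30):
    u,v=uv; w=W[max(0,v-r):v+r,max(0,u-r):u+r].reshape(-1,3); w=w[np.isfinite(w[:,0])]
    return w
def topcirc(W,uv,r=22):
    w=tops(W,uv,r); c0=W[uv[1],uv[0]]
    s=w[(abs(w[:,2]-c0[2])<.006)&(np.hypot(*(w[:,:2]-c0[:2]).T)<.05)]
    (cx,cy),R=cv2.minEnclosingCircle(s[:,:2].astype(np.float32)); return np.round([cx,cy,R,np.median(s[:,2]),*s[:,:2].mean(0)],4)
E
python3 - <<'E'
from m import *
D={n:np.load(n+'0.npz') for n in('scene','top')}
pts={'amber':((428,209),(455,285)),'mix':((254,363),(201,304)),'tin':((247,464),(156,358)),'blue':((298,252),(305,243)),'flux':((355,212),(380,244)),'knob':((328,222),(343,243)),'red':((473,222),(478,330)),'pink':((440,290),(382,359))}
for i,n in enumerate(('scene','top')):
    c=calibration(n); W=cloud(D[n]['d'],c)
    for k,v in pts.items(): print(n,k,topcirc(W,v[i]).tolist())
    if n=='top':
        p=D[n]['p']; hsv=cv2.cvtColor(p,cv2.COLOR_RGB2HSV)
        for k,uv in (('cupfar',(345,211)),('cupnear',(341,283)),('tray',(332,320))): print(k,W[uv[1],uv[0]].round(4).tolist())
        m=((hsv[...,1]<50)&(hsv[...,2]>170)).astype(np.uint8); m2=np.zeros_like(m); m2[296:348,294:368]=m[296:348,294:368]
        cs=max(cv2.findContours(m2,0,1)[0],key=cv2.contourArea); box=cv2.boxPoints(cv2.minAreaRect(cs))
        print('tray',[onz(c,*b,.021)[:2].round(4).tolist() for b in box])
        # platter: contour points of z in 0.025..0.04
        w=W[185:305,280:405].reshape(-1,3); s=w[(abs(w[:,2]-.032)<.006)]
        print('platter',cv2.minEnclosingCircle(s[:,:2].astype(np.float32)),np.median(s[:,2]))
        s=w[(abs(w[:,2]-.046)<.004)]
        b=w[np.isfinite(w[:,0])]
sc=D['scene']['p']; tp=D['top']['p']
f=lambda im,u,v:cv2.resize(im[v-38:v+37,u-50:u+50],(400,300),interpolation=cv2.INTER_CUBIC)
o=np.vstack([np.hstack([f(sc,430,220),f(sc,256,370)]),np.hstack([f(sc,247,441),f(tp,343,246)])])
cv2.imwrite('pics/crop1.png',o[:,:,::-1])
E
```

```text
scene amber [0.4845, -0.2704, 0.0294, 0.0757, 0.4824, -0.269]
scene mix [0.4336, 0.2671, 0.0272, 0.0812, 0.4316, 0.2668]
scene tin [0.3107, 0.3754, 0.0331, 0.028, 0.3114, 0.3741]
scene blue [0.5667, 0.0514, 0.0313, 0.1008, 0.5645, 0.0516]
scene flux [0.5615, -0.1045, 0.0232, 0.1166, 0.5607, -0.1038]
scene knob [0.5631, -0.0283, 0.0229, 0.1463, 0.5619, -0.0254]
scene red [0.3865, -0.3173, 0.0288, 0.0759, 0.3864, -0.3156]
scene pink [0.3192, -0.1186, 0.0293, 0.076, 0.3186, -0.117]
top amber [0.4824, -0.271, 0.0287, 0.0757, 0.4825, -0.2703]
top mix [0.4323, 0.2652, 0.027, 0.0806, 0.4325, 0.2649]
top tin [0.3103, 0.3744, 0.0334, 0.0278, 0.3103, 0.374]
top blue [0.5659, 0.05, 0.0298, 0.1, 0.5648, 0.0496]
top flux [0.56, -0.1061, 0.0228, 0.1157, 0.5607, -0.1055]
top knob [0.5633, -0.0279, 0.0214, 0.1455, 0.5629, -0.0278]
top red [0.3861, -0.3177, 0.0284, 0.0757, 0.3864, -0.3178]
top pink [0.318, -0.1197, 0.0285, 0.0758, 0.3183, -0.1191]
cupfar [0.6425, -0.0351, 0.0319]
cupnear [0.4837, -0.0293, 0.0333]
tray [0.401, -0.0119, 0.0052]
tray [[0.3735, 0.0576], [0.4457, 0.0486], [0.4304, -0.0733], [0.3582, -0.0639]]
platter ((0.5625472664833069, -0.02770274691283703), 0.12031266838312149) 0.031507686438759896
```

View pics/crop1.png

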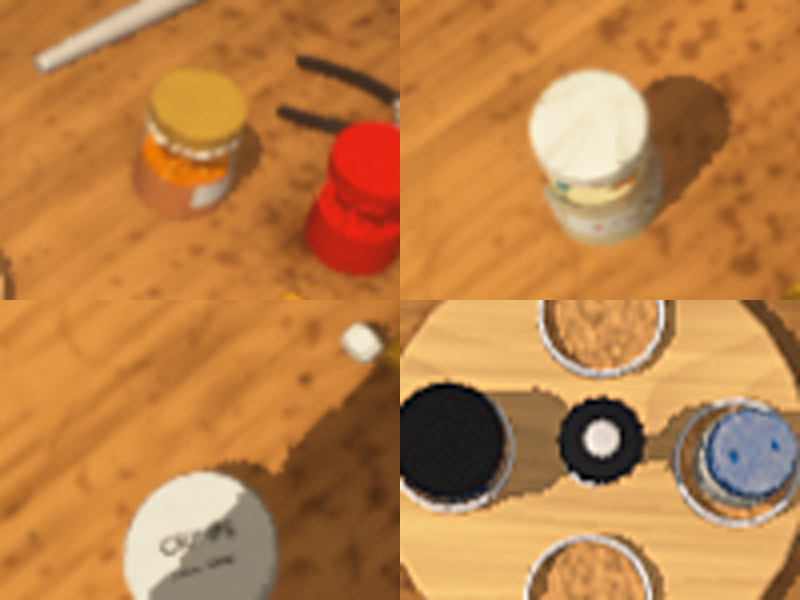

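The crop confirms both targets. Top-left is the amber jar with its gold lid: measured height 76 mm, diameter about 57. Top-right is the mixed jar with its white lid: height 81 mm, diameter 54. The "crimps" tin is only 28 mm high, so it's ruled out. Next I'll measure the cup rims.

```bash
cat >> m.py <<'E'
AX=np.array([.5628,-.0278])
def rims(p,c,prior,n=''):
    hsv=cv2.cvtColor(p,cv2.COLOR_RGB2HSV); m=(hsv[...,1]<45)&(hsv[...,2]>140)
    v,u=np.nonzero(m); X=np.array([onz(c,a,b,.046)[:2] for a,b in zip(u,v)] if len(u)<1 else 0)
    K=c['mtx']; q=cv2.undistortPoints(np.stack([u,v],-1).reshape(-1,1,2).astype(float),K,np.array([c['k1'],0,0,0.]))[:,0]
    d=np.c_[q[:,0],-q[:,1],-np.ones(len(q))]@c['T'][:3,:3].T; o=c['T'][:3,3]; X=(o+d*((.046-o[2])/d[:,2])[:,None])[:,:2]
    ce=np.array(prior,float)
    for tol in(.012,.008,.005,.004):
        r=np.hypot(*(X-ce).T); s=X[abs(r-.0335)<tol]
        a=np.linalg.lstsq(np.c_[2*s,np.ones(len(s))],(s**2).sum(1),rcond=None)[0]; ce=a[:2]
    w=ce-AX
    print(n,'rim',ce.round(4),'R',round(float(np.sqrt(a[2]+ce@ce)),4),'n',len(s),'rad',np.hypot(*w).round(4),'ang',np.degrees(np.arctan2(w[1],w[0])).round(2)); return ce
E
python3 - <<'E'
from m import *
for n in('scene','top'):
    p=np.load(n+'0.npz')['p']; c=calibration(n)
    for pr in((.641,-.032),(.485,-.026)): rims(p,c,pr,n)
E
```

```text
scene rim [ 0.6433 -0.0249] R 0.0335 n 6 rad 0.0805 ang 2.07
scene rim [ 0.4835 -0.0235] R 0.0331 n 25 rad 0.0795 ang 176.87
top rim [ 0.6403 -0.0297] R 0.0331 n 122 rad 0.0775 ang -1.41
top rim [ 0.4852 -0.0255] R 0.033 n 117 rad 0.0777 ang 178.32
```

>>> move_arm([
  [[0,0,0,-0.12],[0,0,0,-0.12],[0,0,0,-0.103]],
], jaw=8.76)

```text
clock: 0.4
tool_pos: [0.2268, 0.6354, 0.226]
orientation: [-15.3, 89.9, -105.0]
force: [-0.1, -0.2, 0.1]
opening: 0.0872
```

>>> move_arm([
  [[0,1.2,2.2,0],[0,2.4,4.3,0],[0,2.4,4.3,0],[0,2.4,4.3,0],[0,2.4,4.3,0],[0,2.4,4.3,0],[0,2.4,4.3,0],[0,2.4,4.3,0]],
])

```text
clock: 1.2
tool_pos: [0.4073, 0.3107, 0.2265]
orientation: [-71.2, 90.0, -161.1]
force: [0.7, 0.1, 0.5]
opening: 0.0879
```

>>> move_arm([
  [[0,1.5,2.8,0],[1.5,1.07,1.94,0],[3.0,0,0,0],[3.5,0,0,0],[0,0,0,0],[0,0,0,0]],
])

```text
clock: 1.8
tool_pos: [0.4328, 0.2652, 0.1469]
orientation: [-17.2, 89.9, -107.2]
force: [0.6, 0.2, 0.6]
opening: 0.0875
```

>>> move_arm([
  [[2.5,0,0,0],[3.5,0,0,0],[3.0,0,0,0],[1.5,0,0,0],[0.8,0,0,0],[0,0,0,0]],
])

```text
clock: 2.4
tool_pos: [0.4331, 0.2661, 0.0341]
orientation: [113.0, 90.0, 23.0]
force: [-0.2, -0.4, 0.4]
opening: 0.0879
```

>>> move_arm([
  [[0,0,0,0],[0,0,0,0],[0,0,0,0],[0,0,0,0],[0,0,0,0],[0,0,0,0],[0,0,0,0],[0,0,0,0]],
], jaw=4.8)

```text
clock: 3.2
tool_pos: [0.4328, 0.2654, 0.0339]
orientation: [115.0, 90.0, 25.0]
force: [-2.2, -1.1, 5.3]
opening: 0.0525
```

>>> move_arm([
  [[-0.5,0,0,0],[-1.5,0,0,0],[-2.5,0,0,0],[-2.7,0,0,0],[-2.7,0,0,0],[-2.0,0,0,0],[-1.2,0,0,0],[-0.6,0,0,0]],
])

```text
clock: 4.0
tool_pos: [0.4327, 0.2655, 0.1714]
orientation: [150.9, 89.9, 60.9]
force: [0.0, 0.5, -1.9]
opening: 0.0526
```

>>> move_arm([
  [[0,0.7,1.0,0],[0,1.8,2.6,0],[0,2.5,3.5,0],[0,2.5,3.6,0],[0,2.5,3.6,0],[0,2.5,3.6,0],[0,2.5,3.5,0],[0,2.0,2.8,0]],
])

```text
clock: 4.8
tool_pos: [0.603, 0.0204, 0.1687]
orientation: [-72.4, 89.8, -162.4]
force: [-0.0, 0.8, -1.4]
opening: 0.0525
```

>>> move_arm([
  [[0,1.5,2.2,0],[0,1.3,1.7,0],[0,0.99,1.2,0],[0,0,0.1,0],[0,0,0,0]],
])

```text
clock: 5.3
tool_pos: [0.6401, -0.029, 0.1695]
orientation: [-86.4, 89.9, -176.4]
force: [0.1, 0.8, -0.8]
opening: 0.0527
```

```bash
python3 - <<'E'
from m import *
W={}
for n in('scene','top'):
    p,d,c=snap(n,n+'1'); np.savez(n+'1.npz',p=p,d=d); w=cloud(d,c)
    if n=='top': rims(p,c,(.4852,-.0255),n)
    s=w.reshape(-1,3); s=s[np.isfinite(s[:,0])]
    s=s[(np.hypot(*(s[:,:2]-[.6407,-.0297]).T)<.045)]
    lo=s[(s[:,2]>.10)&(s[:,2]<.24)]
    print(n,len(lo),np.histogram(s[:,2],np.arange(.02,.26,.02)))
print(get_obs()['tool_pos'],get_obs()['joint_pos'].round(1))
E
```

```text
scene 951 (array([591, 169,   0,   0,   0,  11, 151, 181, 301, 275,  32]), array([0.02, 0.04, 0.06, 0.08, 0.1 , 0.12, 0.14, 0.16, 0.18, 0.2 , 0.22,
       0.24]))
top rim [ 0.4851 -0.0253] R 0.0332 n 145 rad 0.0778 ang 178.15
top 107 (array([432,  63,   0,   0,   0,   2,  29,  46,  25,   5,   0]), array([0.02, 0.04, 0.06, 0.08, 0.1 , 0.12, 0.14, 0.16, 0.18, 0.2 , 0.22,
       0.24]))
[ 0.64008602 -0.02813035  0.17022783] [ 14.9  19.6  -8.3  -0.  -62.1  75.2]
```

View pics/scene1.png

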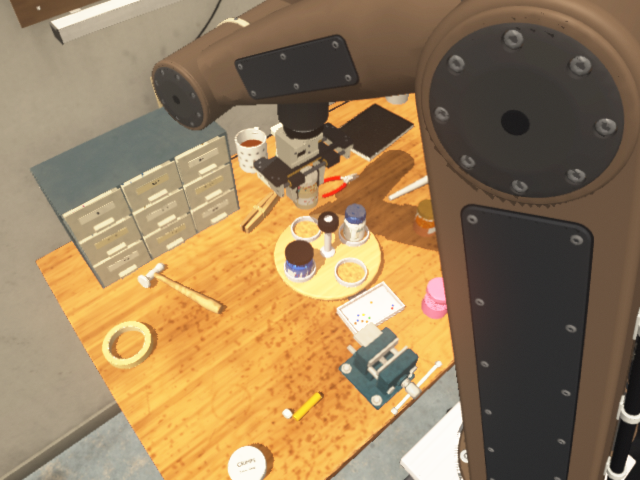

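The jar hangs upright over the far cup, at scene pixel (305,192). I'll lower it.

>>> move_arm([
  [[1.0,0,0.09,0],[2.5,0,0,0],[2.5,0,0,0],[1.5,0,0,0],[0.7,0,0,0],[0.5,0,0,0],[0.5,0,0,0],[0,0,0,0]],
])

```text
clock: 6.2
tool_pos: [0.6406, -0.0294, 0.0785]
orientation: [138.0, 90.0, 48.0]
force: [0.0, -0.2, -0.8]
opening: 0.0527
```

>>> move_arm([
  [[0.3,0,0,0],[0.3,0,0,0],[0.2,0,0,0],[0.2,0,0,0],[0,0,0,0]],
])

```text
clock: 6.7
tool_pos: [0.6405, -0.0296, 0.0683]
orientation: [-79.9, 90.0, -169.9]
force: [-0.5, -0.0, -2.1]
opening: 0.0525
```

>>> move_arm([
  [[0.1,0,0,0],[0.1,0,0,0],[0.05,0,0,0],[0,0,0,0]],
])

```text
clock: 7.1
tool_pos: [0.6407, -0.0295, 0.066]
orientation: [24.9, 90.0, -65.0]
force: [1.1, -0.6, -0.9]
opening: 0.053
```

>>> move_arm([
  [[0.07,0,0,0],[0.07,0,0,0],[0,0,0,0]],
])

```text
clock: 7.4
tool_pos: [0.6408, -0.0295, 0.0659]
orientation: [79.6, 90.0, -10.3]
force: [-3.6, 0.8, 7.3]
opening: 0.0527
```

Contact with the cup floor (7 N up). I'll release to a modest opening, then raise.

>>> move_arm([
  [[0,0,0,0],[0,0,0,0],[0,0,0,0],[0,0,0,0],[0,0,0,0],[0,0,0,0]],
], jaw=8.0)

```text
clock: 8.0
tool_pos: [0.6406, -0.0295, 0.0646]
orientation: [-73.0, 90.0, -163.0]
force: [-0.0, 0.0, -0.4]
opening: 0.0795
```

>>> move_arm([
  [[-0.5,0,0,0],[-1.5,0,0,0],[-3,0,0,0],[-4,0,0,0],[-3,0,0,0],[-1,0,0,0]],
])

```text
clock: 8.6
tool_pos: [0.6424, -0.0295, 0.1993]
orientation: [95.0, 89.6, 5.1]
force: [-0.8, -0.4, -0.0]
opening: 0.0801
```

>>> move_arm([
  [[0,-1.0,1.5,0],[0,-2.0,3.1,0],[0,-2.7,4.1,0],[0,-2.7,4.1,0],[0,-2.7,4.1,0],[0,-2.4,3.6,0],[0,-1.5,2.4,0],[0,-0.83,1.2,0]],
], jaw=8.76)

```text
clock: 9.4
tool_pos: [0.4796, -0.2724, 0.1938]
orientation: [-108.0, 89.9, 161.9]
force: [0.0, -0.2, -0.6]
opening: 0.0875
```

```bash
python3 - <<'E'
from m import *
for n in('scene','top'):
    p,d,c=snap(n,n+'2'); np.savez(n+'2.npz',p=p,d=d); w=cloud(d,c)
    s=w.reshape(-1,3); s=s[np.isfinite(s[:,0])]
    for nm,xy,z in (('mix',(.6403,-.0297),.114),('blue',(.565,.0496),.1),('flux',(.5607,-.1055),.116),('amber',(.4825,-.2703),.076)):
        q=s[(np.hypot(*(s[:,:2]-xy).T)<.045)&(abs(s[:,2]-z)<.008)]
        if len(q)>20: print(n,nm,len(q),np.median(q[:,2]).round(4),cv2.minEnclosingCircle(q[:,:2].astype(np.float32)))
    rims(p,c,(.4852,-.0255),n)
o=get_obs();print(o['tool_pos'],o['joint_pos'].round(1))
a,b=np.load('scene2.npz')['p'],np.load('top2.npz')['p']
f=lambda im,u,v:cv2.resize(im[v-75:v+75,u-100:u+100],(400,300),interpolation=cv2.INTER_CUBIC)
cv2.imwrite('pics/crop2.png',np.hstack([f(a,330,240),f(b,343,246)])[:,:,::-1])
E
```

```text
scene mix 387 0.1135 ((0.640714704990387, -0.027781229466199875), 0.02802124433219433)
scene blue 580 0.1007 ((0.566054105758667, 0.05043354257941246), 0.03153247386217117)
scene flux 290 0.1166 ((0.5616358518600464, -0.10439319163560867), 0.02348417229950428)
scene amber 357 0.0758 ((0.4831591546535492, -0.270268052816391), 0.028369950130581856)
scene rim [ 0.4848 -0.0233] R 0.033 n 99 rad 0.0781 ang 176.68
top mix 516 0.1125 ((0.6392104029655457, -0.029552120715379715), 0.026920929551124573)
top blue 642 0.0997 ((0.5657464265823364, 0.04994849115610123), 0.02985656075179577)
top rim [ 0.485  -0.0253] R 0.033 n 82 rad 0.0778 ang 178.16
[ 0.48045244 -0.27181587  0.19388856] [ -9.2  10.5 -17.6  -0.  -62.   99. ]
```

View pics/crop2.png

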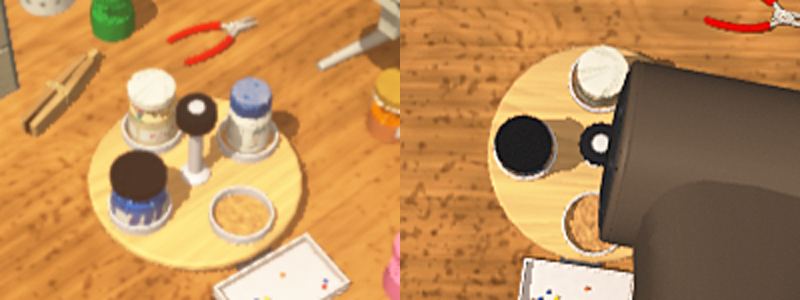

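The mixed jar is seated upright in the far cup (top at 113 mm = 32 + 81). Next, descend on the amber jar.

>>> move_arm([
  [[2.0,0,0,0],[3.0,0,0,0],[3.0,0,0,0],[1.0,0,0,0],[0,0,0,0],[0,0,0,0]],
])

```text
clock: 10.1
tool_pos: [0.4833, -0.2705, 0.1055]
orientation: [48.7, 90.0, -41.2]
force: [-0.0, 0.1, 0.3]
opening: 0.0877
```

>>> move_arm([
  [[1.5,-0.05,0,0],[2.5,0,0,0],[2.0,0,0,0],[1.0,0,0,0],[0.4,0,0,0],[0,0,0,0]],
])

```text
clock: 10.7
tool_pos: [0.4824, -0.2707, 0.0312]
orientation: [64.6, 90.0, -25.4]
force: [-1.1, 0.3, -0.1]
opening: 0.0877
```

>>> move_arm([
  [[0,0,0,0],[0,0,0,0],[0,0,0,0],[0,0,0,0],[0,0,0,0],[0,0,0,0],[0,0,0,0],[0,0,0,0]],
], jaw=5.0)

```text
clock: 11.5
tool_pos: [0.482, -0.2706, 0.0309]
orientation: [57.7, 90.0, -32.3]
force: [-1.3, 0.4, 4.5]
opening: 0.0557
```

>>> move_arm([
  [[-0.5,0,0,0],[-1.5,0,0,0],[-2.3,0,0,0],[-2.3,0,0,0],[-1.5,0,0,0],[-0.7,0,0,0],[-0.2,0,0,0]],
])

```text
clock: 12.2
tool_pos: [0.482, -0.2705, 0.1212]
orientation: [90.7, 89.9, 0.7]
force: [-0.2, 0.1, -1.5]
opening: 0.0555
```

>>> move_arm([
  [[0,0,-1.2,0],[0,0,-2.6,0],[0,0,-3.7,0],[0,0,-4.0,0],[0,0,-4.0,0],[0,0.24,-4.0,0],[0,0,-2.6,0],[0,0,-1.5,0]],
])

```text
clock: 13.0
tool_pos: [0.4833, -0.0323, 0.1197]
orientation: [-85.4, 89.9, -175.3]
force: [0.5, -0.9, -0.3]
opening: 0.0557
```

>>> move_arm([
  [[0,0,-0.6,0],[0,0,-0.3,0],[0,0,0,0],[0,0,0,0]],
])

```text
clock: 13.4
tool_pos: [0.484, -0.0261, 0.1204]
orientation: [-72.6, 90.0, -162.7]
force: [-0.1, 0.1, -1.0]
opening: 0.0558
```

>>> move_arm([
  [[1.0,0.04,-0.06,0],[1.5,0,0,0],[1.0,0,0,0],[0.7,0,0,0],[0.5,0,0,0],[0.3,0,0,0],[0.3,0,0,0],[0,0,0,0]],
])

```text
clock: 14.2
tool_pos: [0.4846, -0.0249, 0.0675]
orientation: [-70.5, 90.0, -160.5]
force: [-0.3, 0.8, -1.2]
opening: 0.0554
```

>>> move_arm([
  [[0.2,0,0,0],[0.1,0,0,0],[0.1,0,0,0],[0.05,0,0,0],[0.05,0,0,0],[0,0,0,0]],
])

```text
clock: 14.8
tool_pos: [0.4847, -0.0249, 0.0629]
orientation: [77.5, 90.0, -12.5]
force: [-1.4, 0.9, 3.0]
opening: 0.0551
```

>>> move_arm([
  [[0.07,0,0,0],[0,0,0,0]],
])

```text
clock: 15.0
tool_pos: [0.4847, -0.025, 0.0629]
orientation: [58.1, 90.0, -31.9]
force: [-4.4, 0.0, 11.6]
opening: 0.0558
```

>>> move_arm([
  [[0,0,0,0],[0,0,0,0],[0,0,0,0],[0,0,0,0],[0,0,0,0],[0,0,0,0]],
], jaw=8.0)

```text
clock: 15.6
tool_pos: [0.4846, -0.0249, 0.0619]
orientation: [-79.0, 90.0, -169.0]
force: [-0.2, 0.8, -0.4]
opening: 0.0797
```

>>> move_arm([
  [[-0.5,0,0,0],[-1.5,0,0,0],[-3,0,0,0],[-4,0,0,0],[-3,0,0,0],[-1.5,0,0,0],[0,-2,0,0],[0,-3,0,0]],
])

```text
clock: 16.4
tool_pos: [0.4351, -0.0248, 0.1976]
orientation: [102.3, 89.9, 12.2]
force: [-0.6, -0.6, 0.3]
opening: 0.0801
```

```bash
python3 - <<'E'
from m import *
for n in('scene','top'):
    p,d,c=snap(n,n+'3'); np.savez(n+'3.npz',p=p,d=d); w=cloud(d,c)
    s=w.reshape(-1,3); s=s[np.isfinite(s[:,0])]
    for nm,xy,z in (('mix',(.6403,-.0297),.114),('blue',(.565,.0496),.1),('flux',(.5607,-.1055),.116),('amber',(.485,-.0254),.108),('knob',AX,.146)):
        q=s[(np.hypot(*(s[:,:2]-xy).T)<.04)&(abs(s[:,2]-z)<.005)]
        if len(q)>20: print(n,nm,len(q),np.median(q[:,2]).round(4),cv2.minEnclosingCircle(q[:,:2].astype(np.float32)))
o=get_obs();print(o['tool_pos'],o['joint_pos'].round(1))
E
```

```text
scene mix 78 0.1127 ((0.6360467672348022, -0.01957809180021286), 0.02379540167748928)
scene blue 554 0.1008 ((0.5661828517913818, 0.050325263291597366), 0.03131410479545593)
scene amber 309 0.1086 ((0.4854813516139984, -0.02408093772828579), 0.02848072350025177)
scene knob 31 0.145 ((0.5685601234436035, -0.01211678795516491), 0.011555077508091927)
top mix 513 0.1124 ((0.6389591693878174, -0.02954907901585102), 0.026685860008001328)
top blue 632 0.0998 ((0.565724790096283, 0.05000537633895874), 0.02981569804251194)
top flux 355 0.1157 ((0.560935378074646, -0.1059131771326065), 0.022474991157650948)
top amber 422 0.108 ((0.4861001968383789, -0.024858705699443817), 0.027901021763682365)
top knob 345 0.1454 ((0.5631963610649109, -0.027982696890830994), 0.021449541673064232)
[ 0.43177522 -0.02536173  0.19737624] [ 22.9  -1.7 -30.7  -0.1 -61.   67.1]
```

View pics/scene3.png

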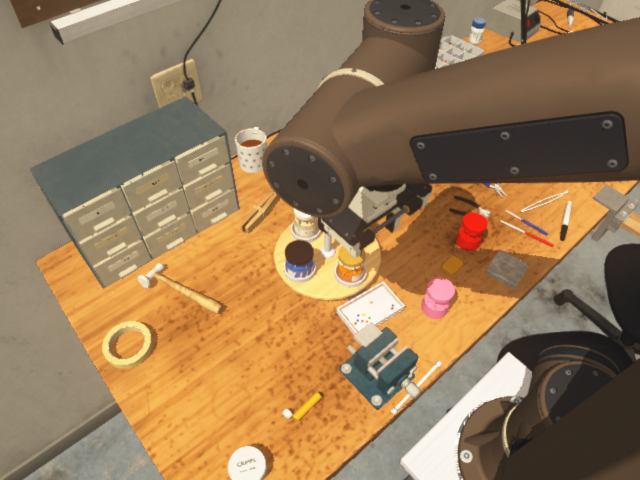

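Both jars are seated: amber top at 108 mm, mixed at about 113. The arm is retracted over the near side, and the bench items haven't moved. Next I'll turn the jaws to 45° between the cups and go to the knob.

>>> move_arm([
  [[0,0,0,0.13],[0,0,0,0.13],[0,0,0,0.13],[0,0,0,0.13],[0,0,0,0.13],[0,0,0,0.13],[0,0,0,0],[0,0,0,0]],
], jaw=6.4)

```text
clock: 17.3
tool_pos: [0.4348, -0.0249, 0.1971]
orientation: [141.4, 90.0, 7.0]
force: [-0.1, 1.0, -1.3]
opening: 0.0638
```

>>> move_arm([
  [[0,1.2,-1.1,0],[0,2.4,-2.3,0],[0,2.6,-2.4,0],[0,2.0,-1.9,0],[0,1.16,-1.06,0],[0,0,0,0],[0,0,0,0]],
])

```text
clock: 18.0
tool_pos: [0.5624, -0.0286, 0.1964]
orientation: [-36.1, 89.9, -170.7]
force: [-1.2, -1.5, 0.3]
opening: 0.064
```

>>> move_arm([
  [[1.5,0,0,0],[2.5,0,0,0],[2.0,0,0,0],[0.9,0,0,0],[0.4,0,0,0],[0.1,0,0,0],[0,0,0,0]],
])

```text
clock: 18.7
tool_pos: [0.5632, -0.0284, 0.1239]
orientation: [141.8, 89.9, 7.2]
force: [-0.2, 0.6, 0.1]
opening: 0.0639
```

>>> move_arm([
  [[0,0,0,0],[0,0,0,0],[0,0,0,0],[0,0,0,0],[0,0,0,0],[0,0,0,0]],
], jaw=3.7)

```text
clock: 19.3
tool_pos: [0.5638, -0.0277, 0.1233]
orientation: [159.4, 89.9, 24.7]
force: [2.3, 4.1, -0.4]
opening: 0.0408
```

>>> move_arm([
  [[0,0,0,-0.04],[0,0,0,-0.08],[0,0,0,-0.11],[0,0,0,-0.11],[0,0,0,-0.11],[0,0,0,-0.11],[0,0,0,-0.11],[0,0,0,-0.11]],
])

```text
clock: 20.1
tool_pos: [0.5637, -0.0279, 0.1233]
orientation: [110.8, 89.9, 21.1]
force: [1.3, 2.9, 0.2]
opening: 0.041
```

>>> move_arm([
  [[0,0,0,-0.11],[0,0,0,-0.11],[0,0,0,-0.11],[0,0,0,-0.11],[0,0,0,-0.1],[0,0,0,-0.08],[0,0,0,-0.05],[0,0,0,-0.025]],
])

```text
clock: 20.9
tool_pos: [0.5638, -0.0281, 0.1234]
orientation: [62.5, 89.9, 12.4]
force: [4.5, 2.3, 0.3]
opening: 0.0412
```

>>> move_arm([
  [[0,0,0,0],[0,0,0,0],[0,0,0,0]],
])

```text
clock: 21.2
tool_pos: [0.5638, -0.0282, 0.1233]
orientation: [61.2, 89.9, 10.9]
force: [3.8, 2.4, -1.5]
opening: 0.0414
```

```bash
python3 - <<'E'
from m import *
for n in('scene','top'):
    p,d,c=snap(n,n+'4'); np.savez(n+'4.npz',p=p,d=d); w=cloud(d,c)
    s=w.reshape(-1,3); s=s[np.isfinite(s[:,0])]
    for k,nm,z in ((173,'blue',.1),(83,'mix',.114),(-7,'flux',.116),(-97,'amber',.108)):
        xy=AX+.078*np.array([np.cos(np.radians(k)),np.sin(np.radians(k))])
        pr0=xy
        q=s[(np.hypot(*(s[:,:2]-xy).T)<.04)&(abs(s[:,2]-z)<.004)]
        if len(q)>20:
            (x,R)=cv2.minEnclosingCircle(q[:,:2].astype(np.float32)); e=np.array(x)-AX
            print(n,nm,len(q),np.median(q[:,2]).round(4),np.round(x,4),round(R,4),'ang',np.degrees(np.arctan2(e[1],e[0])).round(2))
        try: rims(p,c,pr0,n+nm)
        except Exception as e: print(e)
o=get_obs();print(o['tool_pos'],o['orientation'],o['force'],o['joint_pos'].round(1))
for nm in ('top0','top4'):
    pass
a,b=np.load('scene4.npz')['p'],np.load('top4.npz')['p']
f=lambda im,u,v:cv2.resize(im[v-75:v+75,u-50:u+50],(400,600),interpolation=cv2.INTER_CUBIC)
cv2.imwrite('pics/crop4.png',np.hstack([f(a,330,255),f(b,343,260)])[:,:,::-1])
E
```

```text
scene blue 548 0.1008 [ 0.4866 -0.0179] 0.0307 ang 172.57
sceneblue rim [ 0.4845 -0.0135] R 0.032 n 92 rad 0.0796 ang 169.66
scene mix 416 0.1136 [0.5734 0.0495] 0.0275 ang 82.16
scenemix rim [0.5739 0.0505] R 0.0342 n 117 rad 0.0791 ang 81.92
scene flux 115 0.1163 [ 0.6459 -0.0352] 0.022 ang -5.08
sceneflux rim [ 0.6391 -0.0308] R 0.0326 n 63 rad 0.0763 ang -2.29
scene amber 393 0.1089 [ 0.5542 -0.1039] 0.0297 ang -96.45
sceneamber rim [0. 0.] R 0.0 n 0 rad 0.5635 ang 177.17
top blue 554 0.1 [ 0.4864 -0.0185] 0.03 ang 173.04
topblue rim [ 0.4868 -0.0179] R 0.0338 n 34 rad 0.0767 ang 172.6
topmix rim [0. 0.] R 0.0 n 0 rad 0.5635 ang 177.17
topflux rim [0.1842 0.0016] R 0.0334 n 124 rad 0.3797 ang 175.56
top amber 274 0.1077 [ 0.55  -0.107] 0.027 ang -99.19
topamber rim [ 0.5512 -0.1046] R 0.0316 n 30 rad 0.0777 ang -98.55
[ 0.5637274  -0.02817282  0.12330911] [60.19218066 89.89418551  9.97040675] [ 4.64328975  1.74414032 -0.59866342] [ 17.   15.3 -21.5   0.  -53.1 112.8]
```

View pics/crop4.png

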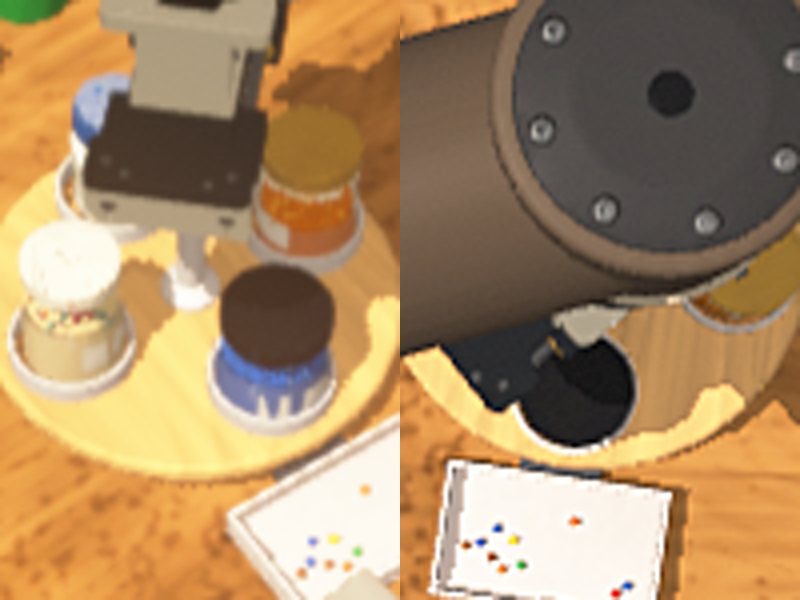

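Blue faces the tray: 173.0° by the jar, 172.6° by its cup, against a target of 173.0°. All tops are at seated heights. One tiny trim and a settle, then I'll hand in.

>>> move_arm([
  [[0,0,0,-0.005],[0,0,0,0],[0,0,0,0],[0,0,0,0],[0,0,0,0]],
])

```text
clock: 21.8
tool_pos: [0.5637, -0.0282, 0.1233]
orientation: [62.6, 89.9, 12.7]
force: [4.5, 2.9, -0.6]
opening: 0.0415
```

```bash
python3 - <<'E'
from m import *
o=get_obs();print(o['clock'],o['opening'],o['force'],abs(o['qvel']).max(),o['orientation'])
print(close_job())
E
```

```text
21.8 0.041547958741252285 [ 4.46164992  2.88492981 -0.57077731] 0.059862975356333184 [62.61948587 89.88942229 12.67448895]
the job is handed in; nothing more can be done
None
```

I stood the mixed jar in the far cup and the amber jar in the near cup. I then gripped the black knob, turned the rack about 84.5° counter-clockwise, and handed in at 21.8 s still holding it.

**Facing the tray:** Just before a final 0.3° trim, the blue jar lay at 173.0° by its lid (172.6° by its cup rim, top view). The tray direction is 173.0°. The scene camera gave 172.6° for the lid. Its 169.7° rim fit disagreed, and I discounted it because that camera's rim fits had been less reliable throughout. I didn't measure again after the trim.

**Seating:** Measured tops were blue 100–101 mm, mixed 114, amber 108–109 and the white bottle 116, so all four are fully down and upright. Blue and the bottle are in the cups they started in.

**Grip and bench:** The jaws were closed on the knob at 41.5 mm with about 5 N of side force and the arm still. The bench items looked undisturbed in the full picture taken before the turn. I only checked a crop of the rack and tray afterwards.

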